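# Fold out the crank and clamp the tube rack

## Task

Fold the handle of the crank on top of the small rack press up until it stands fully upright, then wind the crank clockwise (seen from above) with it until the white press pad bears firmly on the tube rack: stop once the crank has become about half as heavy again as when it ran free, and never force it so far that the tubes are crushed. Let go and leave the press clamped with the handle standing, and leave the other things on the bench alone.

Things in the scene. Friction and masses are not known exactly. Their poses are not given: they have to be found in the camera images.
- press: Fixed light grey hand press: base plate 150 x 190 x 18 mm, two steel columns, and a bridge (70 x 190 mm) across them whose top is 178 mm above the bench, with a bearing disc (radius 30 mm, top at 190 mm) on it. Under the bridge hang a platen and a press pad, which go down as the crank is wound clockwise (seen from above). Origin: centre of its underside, on the bench; z up, y from column to column.
- crank: The crank on top of the press: a flat steel arm (16 mm wide, top 223 mm above the bench, 24 mm of air under it) on a hub of radius 9 mm. It stays where it is left and takes about 9 N at the handle to run free (5 to 7 N if read at rest between steps). How far to wind (1/3 to 1 1/3 turns) must be felt. Origin: on its upright axis, level with the fold pivot; its x axis points to the pivot.
- crank_centre (a point): Point on the upright axis of the crank, 234 mm above the bench, level with the fold pivot. Once the pad touches the rack, each further 0.1 rad of winding adds about 0.9 N to the force at the handle, 60 mm from this axis. Stop when about 4 to 6 N have been added to the free-running force (read the same way); some 9.5 N added crushes the tubes.
- pivot (a point): The fold pivot of the handle, in a fork at the outer end of the crank arm, 60 mm from the crank's axis and 234 mm above the bench. The pivot's axis is level and at right angles to the crank arm.
- grip (a point): Point on the handle's centre line, 55 mm from the fold pivot. The handle is a round off-white sleeve 18 mm thick that spins freely about its own length and covers 16 to 78 mm from the pivot. Folded, it lies 2 mm above the crank arm, from the pivot back across the crank's axis, centre line 234 mm above the bench; standing, its top is at 312 mm. Its sides can be pinched from above in both positions.
- handle (a joint): Fold angle of the handle: 0 = folded flat on the crank arm, 1.571 = fully upright, where it has a stop. It is stiff (about 2 N at the grip point) and stays where it is left, but pushing its top towards the crank's axis folds it down again.
- pad: White press pad, 86 x 112 x 13 mm, spring-mounted (25 N per mm) under the platen of the press. Origin: centre of its underside.
- rack: Loose grey tube rack, 80 x 110 mm, with 24 white-capped tubes, 52 mm tall over the caps, on the bed of the press under the pad; the bed's height differs from time to time. Origin: centre of its underside. It is not to be handled.
- spare_rack: Bystander: a loose grey tube rack, 80 x 110 x 47 mm, on the bench beside the press. Origin: centre of its underside.
- reagent: Bystander: amber bottle, 54 mm thick, 120 mm tall. Origin: centre of its underside.
- jar: Bystander: small clear jar with a blue cap, 56 mm thick, 60 mm tall. Origin: centre of its underside.
- pipette: Bystander: hand pipette lying on the bench, 238 mm long, 26 mm thick. Origin: at the bench, under the plunger end of its body, 110 mm from the nose; x towards the tip.
- dishes: Bystander: two stacked clear dishes, 90 mm across, 29 mm tall. Origin: centre of the underside.
- marker: Bystander: white marker pen with a black cap lying on the bench, 127 mm long, 16 mm thick. Origin: at the bench, middle of the white body.
Things that resemble listed ones, but are neither listed nor needed, are in the scene too. What is shaped like the press but blue or pink is not meant.

How it is judged:
By the outcome, as a careful person would: the job done as asked, in the order asked, and still so for the second after the job is handed in, with the robot touching nothing.
It also fails if it takes over 72 s, if anything falls off the work surface, if the arm or the gripper's body presses on something with over 40 N, if the wrist force passes 120 N, or if a joint passes its speed limit or range.

## Robot

A 7-joint arm with a two-finger parallel gripper is mounted at the origin on the work surface. World frame = base frame: x ahead of the robot, y to its left, z up, the work surface at z = 0. Lengths are in m, angles in rad, forces in N, time in s.
With the tool pointing down it reaches from about 0.35 to 0.9 m from the base axis. Payload 8.1 kg.
Tool frame: the origin (TCP) lies on the centre line of the jaws, within the pads' length; the fingertips stand 17 mm ahead of it and the grasp point (between the pads) lies 2 mm behind it (tips_ahead is the distance from the TCP to the fingertips, in m); z points along the fingers, y is the direction in which the jaws open and shut (so a half turn about z gives the same grasp; the last joint's range is limited). The gripper opens to 85 mm and grips with 20 to 120 N. Pads are 22 mm wide; open, the fingers measure 114 mm over their backs; the gripper's body (76 mm by 85 mm) begins 54 mm behind the grasp point. The pads swing forward as they close: fully open they stand 13 mm farther back than shut.
Start: joints at [-1.35, 0.434, 0.025, 1.573, -0.012, 1.134, -0.075], TCP at [0.199, 0.593, 0.214] pointing down, gripper open.
Joint ranges: [-2.62, 2.62], [-0.44, 2.09], [-1.27, 1.32], [0.08, 2.57], [-1.32, 4.46], [0.12, 2], [-2.74, 2.74]. Speed limits (rad/s): [2.22, 2.22, 3.01, 3.01, 3.14, 3.14, 3.14].

## Interface

Orientations are given as a unit quaternion [x, y, z, w].
In Python, from workcell import * gives the robot as it stands. The module is installed in compiled form; this text tells all that it offers.
- The arm moves only by the tool drive_tool, never from a script. Its argument "moves" is a list of rows, each a list of 3 entries, a list of its own where there are three numbers: the shift along the tool's x, y, z normalised to -1 to 1, where 1 is 40 mm, then the turn about the tool's z normalised to -1 to 1, where 1 is 5 degrees, then the finger opening in mm, from 0 to 85.4. A call has 1 to 5 rows; each row shifts and turns the commanded pose from where the row before left it, along the tool's axes as they then stand; what a row does not reach is not made up. A row lasts 1/12 s, in which the tool goes at most 41.7 mm and 7.16 degrees, less where a joint would pass 70% of its speed; a pose out of reach is approached as far as the arm can. A call with a number of a shift or a turn outside -1 to 1 is refused whole. A call with a gripper value outside its range is refused whole. The fingers move at their own pace and stop on an object; "grip_force" is the grip in N (left out, the last holds). Time passes only in rows, so rows that do not move let the fingers close. It gives the time, the measured TCP pose, the force and the opening at its end, in the units of the state.
- get_obs(): the state, without advancing time (a new reading comes with each control period).
- snapshot(name): name is "scene" or "top" or "wrist"; returns the picture (420x560x3 uint8, red, green, blue); there is no depth.
- get_calibration(name): a dict with "fx", "fy", "cx", "cy" (pixels), "world_to_cam" (4x4, takes a point from world to camera coordinates). Camera axes: x right, y up, looking along -z (the intrinsics and any distortion apply to the point x, -y, -z); pixel columns grow to the right and rows downward; lengths in m; the calibration is good to about 2 mm. The wrist camera is an equidistant fisheye: a pixel r from the principal point sees the ray r / f radians off the axis. A picture is of the moment at which its call begins: read the wrist's pose just before it. get_calibration takes no time and is no camera call; for the wrist camera it gives the pose at the moment of the call.
- close_job(): hands the job in, once; it reports no verdict.
The state is a dict: "time_s": time; "qpos": joint angles; "qd": joint speeds; "joint_torque": joint torques, N m; "ee_pos": TCP position; "tcp_rot": TCP orientation; "wrist_force": force on the tool from outside, world axes, zero at the start; "moment": the same for the moment, N m; "finger_gap": opening from 0.0 (shut) to 1.0 (fully open).
Only numpy, scipy, OpenCV 4.12 (cv2) and the standard library are available. Lean on these libraries where they do the work, as an engineer would, in place of code of your own. Each camera call takes 0.05 s, during which the arm holds its last target.

## Working session

There is one attempt and no reset: what is moved stays moved. The work goes in short steps, Python scripts to look and compute and a tool call to move; the robot and the scene stay as the last step left them, time stands still between calls to the robot, and variables do not carry over. Pictures are saved under pics/ and viewed, and the job is handed in when it is done.

Besides the shell and the picture viewer there is one more tool, called after "Request:" as name(argument=value, ...), one argument or row to a line, values as JSON. drive_tool: Moves the arm, as the interface text tells. Its arguments: {"type":"object","properties":{"moves":{"type":"array"},"grip_force":{"type":"number"}},"required":["moves"]}

```bash
mkdir -p pics; ls
python3 - <<'E'
from workcell import *
import cv2
print(get_obs())
for n in ("scene","top"):
    im=snapshot(n); cv2.imwrite(f"pics/{n}0.png",im[:,:,::-1])
    print(n,get_calibration(n))
E
```

```text
pics
{'time_s': 0.0, 'qpos': array([-1.34959907,  0.43520691,  0.02495836,  1.57411466, -0.01161622,
        1.13401635, -0.07508997]), 'qd': array([-0.00078656,  0.00195964, -0.00069121,  0.00104819,  0.00104991,
        0.00067296, -0.00045493]), 'joint_torque': array([ 4.08210662e-04, -6.70464563e+01,  1.02554843e+00, -3.16202116e+01,
        1.57485413e-02,  1.23038646e-02,  1.14753476e-06]), 'ee_pos': array([0.19872443, 0.59198473, 0.21282902]), 'tcp_rot': array([ 1.61218680e-01,  9.86918384e-01, -7.97266500e-04, -6.75278708e-05]), 'wrist_force': array([-0.90286092,  0.01955271,  0.56224716]), 'moment': array([-0.01181618,  0.0057545 , -0.01389457]), 'finger_gap': 1.0002675641169065}
scene {'fx': 444.5876853651712, 'fy': 444.5876853651712, 'cx': 277.6875757567038, 'cy': 212.69767252771047, 'world_to_cam': array([[-0.22445042, -0.97447387,  0.00476384,  0.07847806],
       [ 0.91944686, -0.21015135,  0.33234602, -0.54130441],
       [-0.32286138,  0.0789753 ,  0.9431455 , -0.94930225],
       [ 0.        ,  0.        ,  0.        ,  1.        ]])}
top {'fx': 538.0231367753462, 'fy': 538.0231367753462, 'cx': 280.09778002802386, 'cy': 207.2522614227128, 'world_to_cam': array([[ 0.01283732, -0.99973302,  0.01921186, -0.03409681],
       [ 0.99713072,  0.01423267,  0.07434885, -0.50757999],
       [-0.07460243,  0.0182023 ,  0.99704722, -1.3353463 ],
       [ 0.        ,  0.        ,  0.        ,  1.        ]])}
```

View pics/scene0.png

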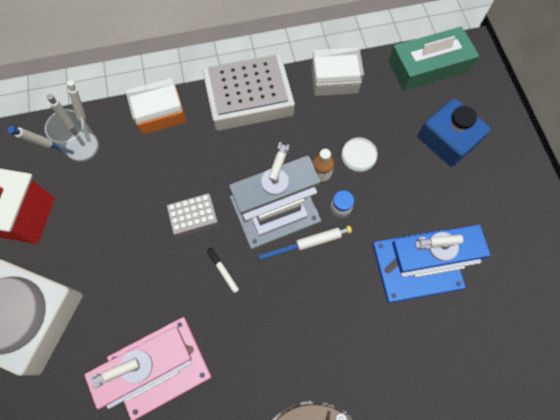

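View pics/top0.png

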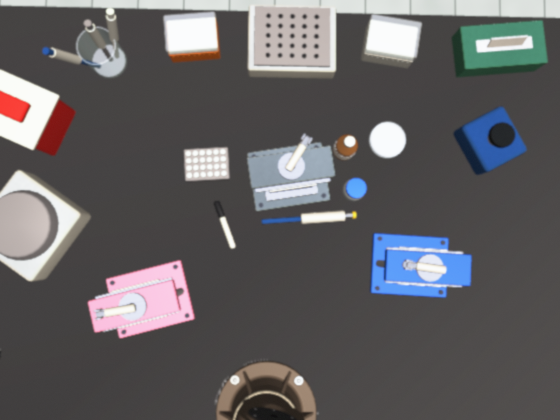

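Run:
```python
import cv2
a=cv2.imread("pics/scene0.png")[120:260,215:355]; b=cv2.imread("pics/top0.png")[110:230,225:365]
a=cv2.resize(a,(560,560),interpolation=cv2.INTER_CUBIC)
b=cv2.resize(b,(560,480),interpolation=cv2.INTER_CUBIC)
cv2.imwrite("pics/ca.png",a);cv2.imwrite("pics/cb.png",b)
```

```text
(no output)
```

View pics/ca.png

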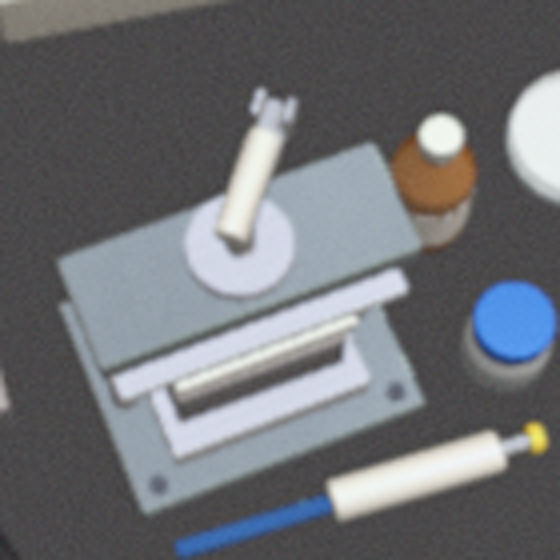

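View pics/cb.png

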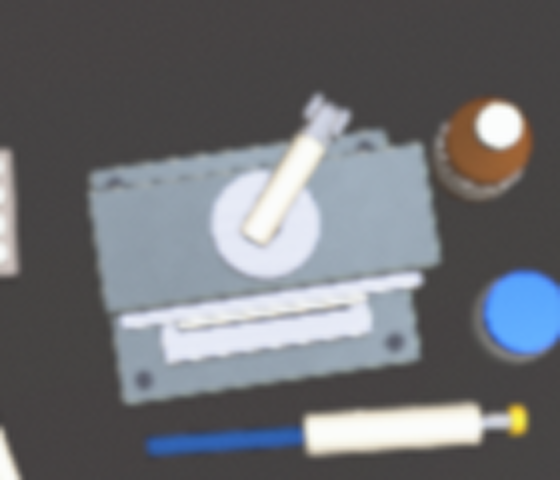

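```bash
cat > h.py <<'E'
import numpy as np, cv2
from workcell import *
def ray(n,u,v,c=None):
    c=c or get_calibration(n); M=c["world_to_cam"]; R=M[:3,:3]; t=M[:3,3]
    d=np.array([(u-c["cx"])/c["fx"],-(v-c["cy"])/c["fy"],-1.])
    if n=="wrist":
        x,y=(u-c["cx"])/c["fx"],(v-c["cy"])/c["fy"]; r=np.hypot(x,y)
        s=np.sin(r)/r if r>1e-9 else 1
        d=np.array([x*s,-y*s,-np.cos(r)])
    return -R.T@t, R.T@d
def onz(n,u,v,z,c=None):
    o,d=ray(n,u,v,c); return o+d*(z-o[2])/d[2]
E
python3 - <<'E'
from h import *
roi={"scene":(225,135,330,230),"top":(240,125,340,180)}
for n in roi:
    im=cv2.imread(f"pics/{n}0.png"); x0,y0,x1,y1=roi[n]
    c=im[y0:y1,x0:x1].astype(int); b,g,r=c[...,0],c[...,1],c[...,2]
    m=((r>195)&(b<r-3)).astype(np.uint8)
    k,l,s,ce=cv2.connectedComponentsWithStats(m)
    i=1+np.argmax(s[1:,4]); pts=np.argwhere(l==i)[:,::-1]+[x0,y0]
    rect=cv2.minAreaRect(pts.astype(np.float32)); print(n,"handle",s[i,4],rect)
    P=np.array([onz(n,u,v,.234)[:2] for u,v in pts]); mu=P.mean(0); w,V=np.linalg.eigh(np.cov(P.T)); d=V[:,1]
    pr=(P-mu)@d; print(" mean",mu,"ang",np.arctan2(d[1],d[0]),"len",np.ptp(pr), mu+d*pr.max(), mu+d*pr.min())
    # disc: bright lavender
    m=((r>185)&(b>=r)).astype(np.uint8)
    k,l,s,ce=cv2.connectedComponentsWithStats(m)
    for i in range(1,k):
        if s[i,4]>60: print(" lav",s[i],ce[i])
    i=1+np.argmax(s[1:,4]); 
    mm=(l==i)
    pts=(np.argwhere(mm)[:,::-1]+[x0,y0]).astype(np.float32)
    hull=cv2.convexHull(pts); e=cv2.fitEllipse(hull); print(" disc",e, onz(n,*e[0],.19))
E
```

```text
scene handle 180 ((276.8218994140625, 165.30821228027344), (7.373592853546143, 26.685382843017578), 20.556045532226562)
 mean [ 0.59986561 -0.05484655] ang 2.6053330898897404 len 0.06068933874639114 [ 0.57344346 -0.03914237] [ 0.62561358 -0.07015002]
 lav [ 36  34  27  24 388] [49.56185567 47.04896907]
 lav [ 19  53  72  31 500] [54.58  68.602]
 lav [ 28  69  54  26 370] [55.9027027 85.1      ]
 disc ((279.48992919921875, 203.5973663330078), (9.59244441986084, 81.57685089111328), 69.06446075439453) [ 0.53086261 -0.0447424   0.19      ]
top handle 154 ((295.111572265625, 157.06866455078125), (7.861462116241455, 28.432287216186523), 31.607501983642578)
 mean [ 0.59965628 -0.05399601] ang 2.595436217563094 len 0.06120317178847871 [ 0.5735877  -0.03815076] [ 0.62588747 -0.06994009]
 lav [ 38  28  27  26 425] [50.53647059 41.77647059]
 disc ((290.9678039550781, 165.5313720703125), (26.095617294311523, 27.0372314453125), 108.92385864257812) [ 0.58813748 -0.04696422  0.19      ]
```

Candidates for the press: grey at scene (275,190) / top (291,170), blue at scene (432,262), and pink at scene (150,367). The description says light grey, and the crops confirm it, with the fork at scene (282,147) and the handle folded back over the disc. Both views agree: crank axis ≈ (0.588, -0.047), pivot ≈ (0.640, -0.079).

Request:
drive_tool(
  moves=[
    [[0, 0, -1], 0, 85],
    [[0, 0, -1], 0, 85],
    [[0, 0, -1], 0, 85],
    [[0, 0, -1], 0, 85],
    [[0, 0, 0], 0, 85],
  ],
)

```text
time_s: 0.52
ee_pos: [0.1996, 0.5948, 0.3821]
tcp_rot: [0.161, 0.987, 0.006, 0.0]
wrist_force: [0.3, -0.9, 0.3]
finger_gap: 0.993
```

Request:
drive_tool(
  moves=[
    [[-0.72, -0.6, 0], 0, 85],
    [[-0.72, -0.6, 0], 0, 85],
    [[-0.72, -0.6, 0], 0, 85],
    [[-0.72, -0.6, 0], 0, 85],
    [[-0.72, -0.6, 0], 0, 85],
  ],
)

```text
time_s: 0.93
ee_pos: [0.2978, 0.4311, 0.3732]
tcp_rot: [0.161, 0.987, -0.0, -0.0]
wrist_force: [0.4, 0.6, -0.1]
finger_gap: 0.995
```

Request:
drive_tool(
  moves=[
    [[-0.72, -0.6, 0], 0, 85],
    [[-0.72, -0.6, 0], 0, 85],
    [[-0.72, -0.6, 0], 0, 85],
    [[-0.72, -0.6, 0], 0, 85],
    [[-0.72, -0.6, 0], 0, 85],
  ],
)

```text
time_s: 1.35
ee_pos: [0.396, 0.2714, 0.3734]
tcp_rot: [0.161, 0.987, -0.0, -0.0]
wrist_force: [0.8, 1.5, -0.3]
finger_gap: 0.998
```

Request:
drive_tool(
  moves=[
    [[-0.72, -0.6, 0], 0, 85],
    [[-0.72, -0.6, 0], 0, 85],
    [[-0.72, -0.6, 0], 0, 85],
    [[-0.72, -0.6, 0], 0, 85],
    [[0, 0, 0], 0, 85],
  ],
)

```text
time_s: 1.77
ee_pos: [0.4772, 0.1378, 0.3737]
tcp_rot: [0.166, 0.986, -0.001, 0.001]
wrist_force: [-0.5, -0.2, 0.5]
finger_gap: 0.994
```

Request:
drive_tool(
  moves=[
    [[-0.71, -0.59, 0], 0, 85],
    [[-0.71, -0.59, 0], 0, 85],
    [[-0.71, -0.59, 0], 0, 85],
    [[-0.71, -0.59, 0], 0, 85],
    [[-0.71, -0.59, 0], 0, 85],
  ],
)

```text
time_s: 2.18
ee_pos: [0.5717, -0.0126, 0.3733]
tcp_rot: [0.161, 0.987, 0.0, -0.0]
wrist_force: [0.7, 0.1, -0.9]
finger_gap: 0.994
```

Request:
drive_tool(
  moves=[
    [[-0.71, -0.59, 0], 0, 85],
    [[0, 0, 0], 0.8, 60],
    [[0, 0, 0], 0.8, 60],
    [[0, 0, 0], 0.9, 60],
    [[0, 0, 0], 0, 60],
  ],
)

```text
time_s: 2.6
ee_pos: [0.5905, -0.0427, 0.373]
tcp_rot: [0.27, 0.963, -0.0, -0.001]
wrist_force: [-1.0, -0.9, 0.9]
finger_gap: 0.7
```

Run:
```python
from h import *
o=get_obs(); print(o["ee_pos"],o["tcp_rot"],o["wrist_force"],o["qpos"],o["finger_gap"])
print(get_calibration("wrist"))
cv2.imwrite("pics/w1.png",snapshot("wrist")[:,:,::-1])
```

```text
[ 0.59054466 -0.04272108  0.37295837] [ 2.69688872e-01  9.62947335e-01 -2.09146086e-04 -5.45610970e-04] [-1.02487862 -0.90541421  0.85339314] [-0.41504866  0.31516535  0.56598752  1.41752563 -0.16781309  1.45826918
  1.17219709] 0.7000885513682286
{'fx': 325.19226210127806, 'fy': 325.19226210127806, 'cx': 278.84633629900793, 'cy': 209.6260326999053, 'world_to_cam': array([[ 5.19505995e-01,  8.54466786e-01, -1.80623193e-04,
        -2.70862667e-01],
       [-8.18744033e-01,  4.97726466e-01, -2.86228184e-01,
         5.86642369e-01],
       [-2.44482576e-01,  1.48845142e-01,  9.58161465e-01,
        -3.81541763e-01],
       [ 0.00000000e+00,  0.00000000e+00,  0.00000000e+00,
         1.00000000e+00]])}
```

View pics/w1.png

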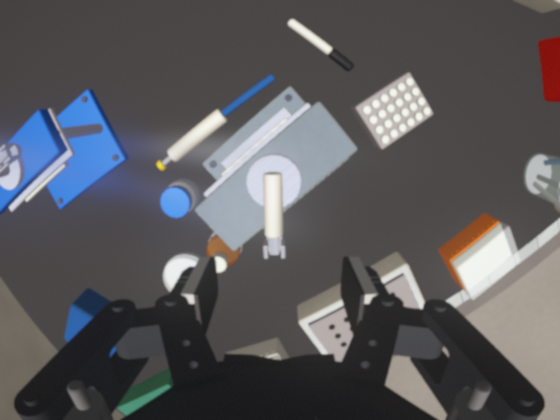

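```bash
cat > m.py <<'E'
from h import *
im=cv2.imread("pics/w1.png"); c=get_calibration("wrist")
x0,y0,x1,y1=255,160,295,262
a=im[y0:y1,x0:x1].astype(int); b,r=a[...,0],a[...,2]
m=((r>190)&(b<r-3)).astype(np.uint8)
k,l,s,ce=cv2.connectedComponentsWithStats(m); i=1+np.argmax(s[1:,4]); print(s[i])
pts=np.argwhere(l==i)[:,::-1]+[x0,y0]
P=np.array([onz("wrist",u,v,.236,c)[:2] for u,v in pts]); mu=P.mean(0); w,V=np.linalg.eigh(np.cov(P.T)); d=V[:,1]; d=d*np.sign(d[0])
pr=(P-mu)@d; print(mu,np.arctan2(d[1],d[0]),np.ptp(pr),mu+d*pr.max(),mu+d*pr.min())
m=np.ptp((P-mu)@[-d[1],d[0]]);print("w",m)
piv=mu+d*(pr.max()+.016); print("piv",piv,"ctr",piv-.06*d,"grip",piv-.055*d)
E
python3 m.py
```

```text
[  9  15  18  63 947]
[ 0.59810464 -0.0536578 ] -0.5337403262737208 0.06175153314738961 [ 0.62469393 -0.0693708 ] [ 0.57153141 -0.03795428]
w 0.016444992115192347
piv [ 0.63846849 -0.07751091] ctr [ 0.58681388 -0.04698549] grip [ 0.59111843 -0.04952928]
```

Request:
drive_tool(
  moves=[
    [[-0.12, -0.14, 0.5], 0, 40],
    [[0, 0, 0.8], 0, 40],
    [[0, 0, 0.8], 0, 40],
    [[0, 0, 0.7], 0, 40],
    [[0, 0, 0.3], 0, 40],
  ],
)

```text
time_s: 3.07
ee_pos: [0.5898, -0.0492, 0.2457]
tcp_rot: [0.266, 0.964, -0.001, -0.002]
wrist_force: [-0.1, 0.8, -0.8]
finger_gap: 0.467
```

Request:
drive_tool(
  moves=[
    [[0, 0, 0.1], 0, 40],
    [[0, 0, 0.2], 0, 40],
    [[0, 0, 0], 0, 40],
  ],
)

```text
time_s: 3.32
ee_pos: [0.5918, -0.0498, 0.2371]
tcp_rot: [0.267, 0.964, -0.0, -0.0]
wrist_force: [-0.5, 0.1, -0.0]
finger_gap: 0.469
```

Run:
```python
from h import *
o=get_obs(); print(o["ee_pos"],o["tcp_rot"],o["wrist_force"],o["finger_gap"])
cv2.imwrite("pics/w2.png",snapshot("wrist")[:,:,::-1])
```

```text
[ 0.59176397 -0.04982654  0.23709446] [ 2.66985572e-01  9.63700493e-01 -5.16170671e-05 -2.47849086e-04] [-0.49756365  0.13086957 -0.04666723] 0.4686487441056292
```

View pics/w2.png

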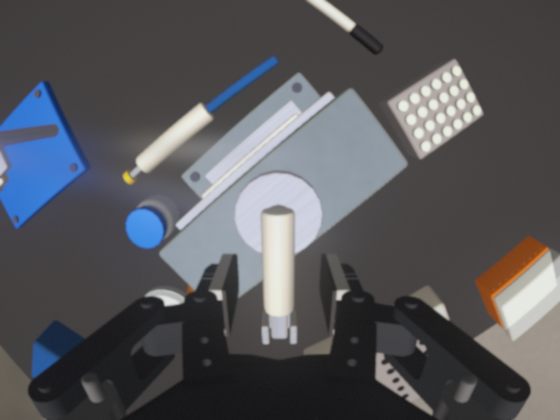

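Request:
drive_tool(
  moves=[
    [[0, 0, 0], 0, 22],
    [[0, 0, 0], 0, 10],
    [[0, 0, 0], 0, 10],
    [[0, 0, 0], 0, 10],
    [[0, 0, 0], 0, 10],
  ],
  grip_force=25,
)

```text
time_s: 3.78
ee_pos: [0.5921, -0.05, 0.238]
tcp_rot: [0.268, 0.964, 0.0, 0.0]
wrist_force: [-0.3, -0.3, 0.5]
finger_gap: 0.119
```

Run:
```python
from h import *
o=get_obs(); print(o["ee_pos"],o["wrist_force"],o["finger_gap"])
cv2.imwrite("pics/w3.png",snapshot("wrist")[:,:,::-1])
```

```text
[ 0.59205563 -0.05004412  0.23795454] [-0.2853669  -0.29516337  0.53967459] 0.11883715945097499
```

View pics/w3.png

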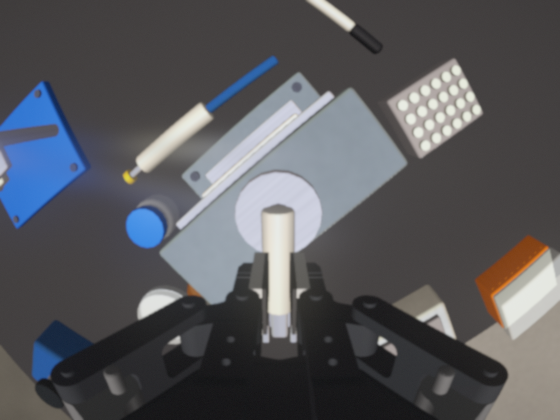

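Request:
drive_tool(
  moves=[
    [[0, 0, 0], 0, 4],
    [[0, 0, 0], 0, 4],
    [[0, 0, 0], 0, 4],
  ],
  grip_force=25,
)

```text
time_s: 4.08
ee_pos: [0.5919, -0.0501, 0.2376]
tcp_rot: [0.268, 0.963, 0.0, -0.0]
wrist_force: [0.6, -0.2, 0.3]
finger_gap: 0.047
```

Run:
```python
from h import *
im=snapshot("wrist")[:,:,::-1]
cv2.imwrite("pics/w4.png",cv2.resize(im[190:370,190:370],(720,600),interpolation=cv2.INTER_CUBIC))
c=get_calibration("wrist"); o=get_obs()
# project points: TCP, tip
M=c["world_to_cam"]
for z in (.2376,.2206,.2396):
    p=M[:3,:3]@np.array([o["ee_pos"][0],o["ee_pos"][1],z])+M[:3,3]; x,y,zz=p[0],-p[1],-p[2]
    r=np.arctan2(np.hypot(x,y),zz)/np.hypot(x,y); print(z,c["cx"]+c["fx"]*x*r,c["cy"]+c["fy"]*y*r)
print(-M[:3,:3].T@M[:3,3],o["ee_pos"])
```

```text
0.2376 277.63294835380833 255.56174037812943
0.2206 277.7174511961542 243.50776504706795
0.2396 277.62208089341306 257.12045887705483
[ 0.52874191 -0.01135576  0.39801559] [ 0.59187487 -0.05004705  0.23759066]
```

View pics/w4.png

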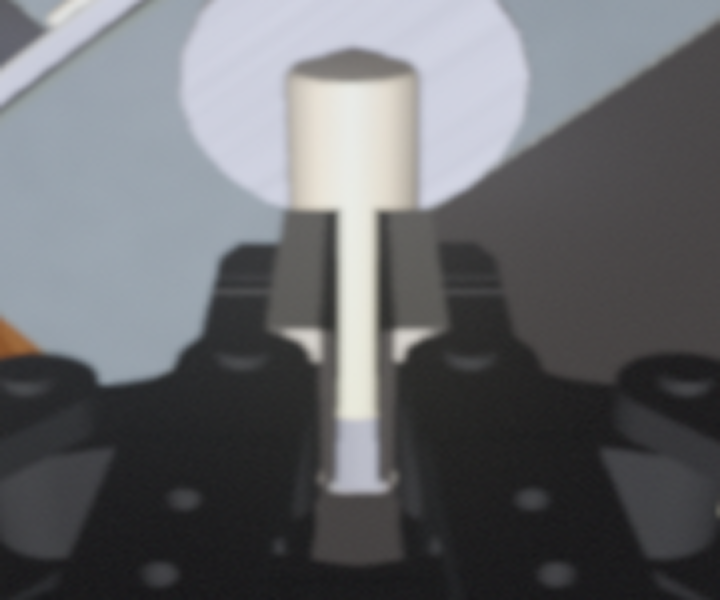

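Run:
```python
from h import *
try: print(tips_ahead)
except Exception as e: print(e)
c=get_calibration("wrist"); o=get_obs(); M=c["world_to_cam"]
tx=np.array([-.857,.516])
for dx in (0,.008,.011):
  for z in (.22,.23,.24,.25,.26):
    p=M[:3,:3]@np.array([*(o["ee_pos"][:2]+tx*dx),z])+M[:3,3]; x,y,zz=p[0],-p[1],-p[2]
    r=np.arctan2(np.hypot(x,y),zz)/np.hypot(x,y); print(dx,z,round(c["cx"]+c["fx"]*x*r,1),round(c["cy"]+c["fy"]*y*r,1))
```

```text
0.017
0 0.22 277.7 243.1
0 0.23 277.7 249.9
0 0.24 277.6 257.4
0 0.25 277.6 265.8
0 0.26 277.5 275.1
0.008 0.22 277.7 230.5
0.008 0.23 277.7 236.7
0.008 0.24 277.6 243.7
0.008 0.25 277.5 251.4
0.008 0.26 277.5 260.1
0.011 0.22 277.7 225.6
0.011 0.23 277.6 231.7
0.011 0.24 277.6 238.4
0.011 0.25 277.5 245.9
0.011 0.26 277.5 254.3
```

Run:
```python
from h import *
im=snapshot("scene")[:,:,::-1]
cv2.imwrite("pics/s4.png",cv2.resize(im[80:260,190:370],(720,600),interpolation=cv2.INTER_CUBIC))
```

```text
(no output)
```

View pics/s4.png

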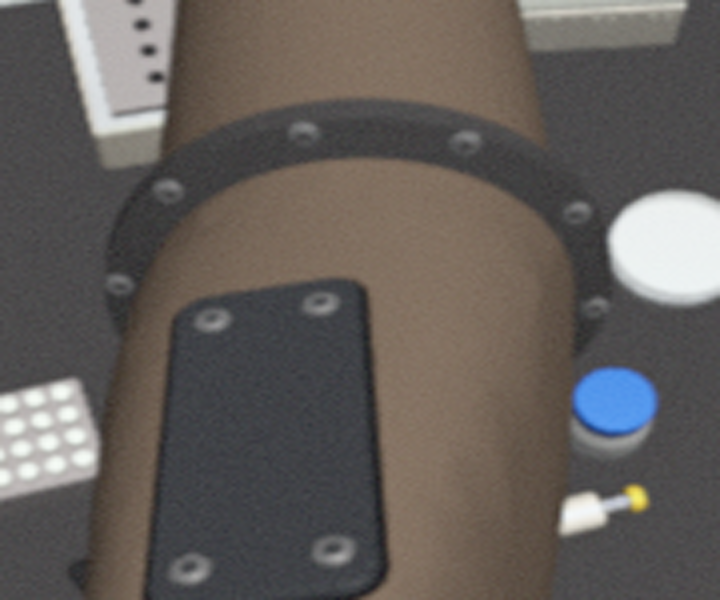

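Request:
drive_tool(
  moves=[
    [[0, 0, 0], 0, 40],
    [[0, 0, 0], 0, 40],
    [[0, 0, 0.3], 0, 40],
    [[0, 0, 0.3], 0, 40],
    [[0, 0, 0], 0, 40],
  ],
)

```text
time_s: 4.6
ee_pos: [0.5907, -0.0498, 0.2116]
tcp_rot: [0.268, 0.964, -0.0, -0.002]
wrist_force: [-1.5, -0.2, -1.0]
finger_gap: 0.471
```

Request:
drive_tool(
  moves=[
    [[0, 0, 0], 0, 22],
    [[0, 0, 0], 0, 10],
    [[0, 0, 0], 0, 10],
    [[0, 0, 0], 0, 10],
    [[0, 0, 0], 0, 10],
  ],
  grip_force=25,
)

```text
time_s: 5.02
ee_pos: [0.592, -0.0503, 0.2141]
tcp_rot: [0.268, 0.963, 0.0, 0.0]
wrist_force: [-1.2, -0.1, 2.0]
finger_gap: 0.196
```

Run:
```python
from h import *
o=get_obs(); print(o["ee_pos"],o["wrist_force"],o["finger_gap"],o["tcp_rot"])
im=snapshot("wrist")[:,:,::-1]
cv2.imwrite("pics/w5.png",cv2.resize(im[190:370,190:370],(720,600),interpolation=cv2.INTER_CUBIC))
```

```text
[ 0.59199448 -0.05029355  0.21413604] [-1.22116319 -0.14895493  2.0170585 ] 0.19615913835083276 [2.67773191e-01 9.63481935e-01 4.46098707e-05 2.76755034e-04]
```

View pics/w5.png

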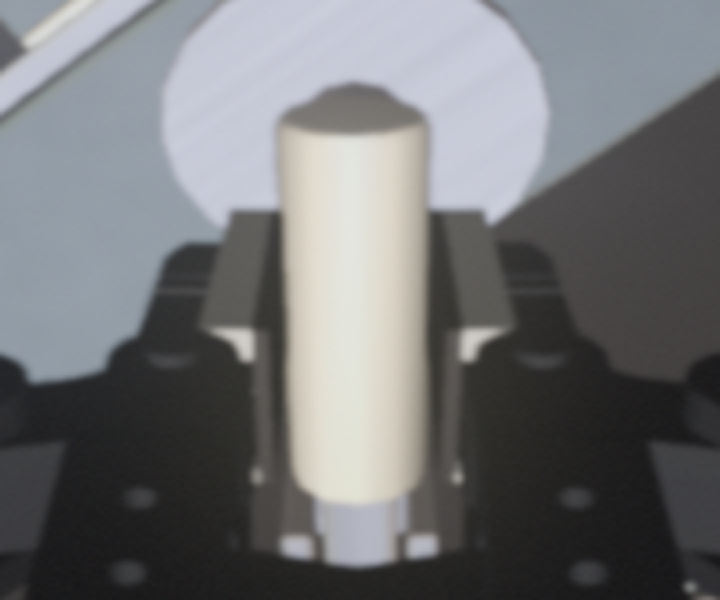

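Request:
drive_tool(
  moves=[
    [[0, 0, 0], 0, 30],
    [[0, 0, 0.18], 0, 30],
    [[0, 0, 0], 0, 22],
    [[0, 0, 0], 0, 10],
    [[0, 0, 0], 0, 10],
  ],
  grip_force=30,
)

```text
time_s: 5.48
ee_pos: [0.5913, -0.0499, 0.2058]
tcp_rot: [0.268, 0.964, -0.0, -0.001]
wrist_force: [-2.5, -0.0, -2.6]
finger_gap: 0.195
```

Request:
drive_tool(
  moves=[
    [[0, 0, 0], 0, 10],
    [[0, 0, 0], 0, 10],
  ],
)

```text
time_s: 5.65
ee_pos: [0.5913, -0.0499, 0.206]
tcp_rot: [0.268, 0.964, -0.0, -0.001]
wrist_force: [-1.2, -1.0, -2.9]
finger_gap: 0.199
```

Request:
drive_tool(
  moves=[
    [[-0.017, 0, -0.217], 0, 10],
    [[-0.051, 0, -0.212], 0, 10],
    [[0, 0, 0], 0, 10],
  ],
)

```text
time_s: 5.9
ee_pos: [0.5948, -0.0519, 0.2255]
tcp_rot: [0.268, 0.963, 0.0, 0.001]
wrist_force: [-2.3, -0.6, -0.7]
finger_gap: 0.194
```

Request:
drive_tool(
  moves=[
    [[-0.084, 0, -0.202], 0, 10],
    [[-0.114, 0, -0.186], 0, 10],
    [[-0.142, 0, -0.166], 0, 10],
    [[0, 0, 0], 0, 10],
  ],
)

```text
time_s: 6.23
ee_pos: [0.6071, -0.0592, 0.2475]
tcp_rot: [0.268, 0.963, 0.0, 0.001]
wrist_force: [-3.4, 0.7, 0.3]
finger_gap: 0.193
```

Run:
```python
from h import *
o=get_obs(); print(o["ee_pos"],o["wrist_force"],o["finger_gap"],o["tcp_rot"])
im=snapshot("wrist")[:,:,::-1]
cv2.imwrite("pics/w6.png",cv2.resize(im[190:370,190:370],(720,600),interpolation=cv2.INTER_CUBIC))
```

```text
[ 0.60710166 -0.05923212  0.24745846] [-3.36086119  0.73458679  0.32800363] 0.19291946749600453 [2.68000209e-01 9.63418407e-01 2.06497065e-04 9.04395493e-04]
```

View pics/w6.png

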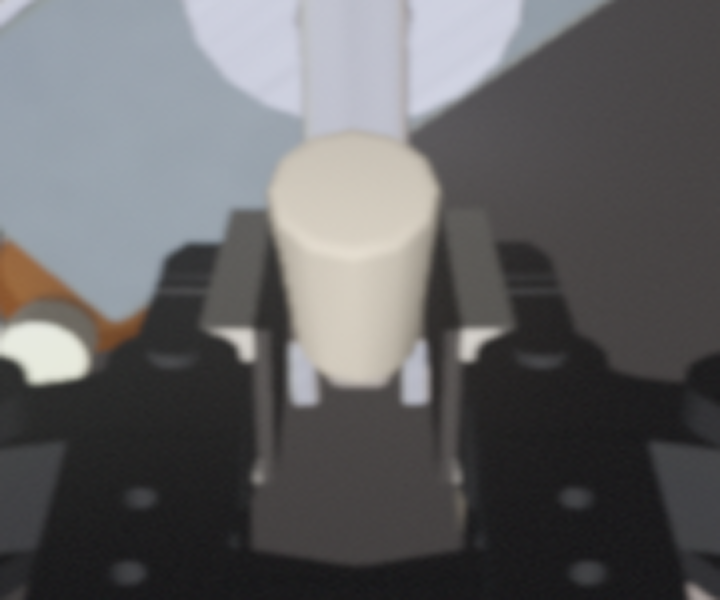

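The handle is rising with the pads, at about 45°. I'll continue the arc.

Request:
drive_tool(
  moves=[
    [[-0.166, 0, -0.142], 0, 10],
    [[-0.186, 0, -0.114], 0, 10],
    [[-0.202, 0, -0.084], 0, 10],
    [[0, 0, 0], 0, 10],
  ],
)

```text
time_s: 6.62
ee_pos: [0.6266, -0.0708, 0.2601]
tcp_rot: [0.268, 0.963, -0.0, 0.001]
wrist_force: [-0.5, 0.2, 0.3]
finger_gap: 0.181
```

Request:
drive_tool(
  moves=[
    [[-0.212, 0, -0.051], 0, 10],
    [[-0.15, 0, -0.01], 0, 10],
    [[0, 0, 0], 0, 10],
  ],
)

```text
time_s: 6.87
ee_pos: [0.6389, -0.0783, 0.2621]
tcp_rot: [0.268, 0.963, -0.0, 0.001]
wrist_force: [0.9, -0.3, 1.0]
finger_gap: 0.119
```

Request:
drive_tool(
  moves=[
    [[-0.07, 0, 0], 0, 10],
    [[-0.05, 0, 0], 0, 10],
    [[0, 0, 0], 0, 10],
  ],
)

```text
time_s: 7.12
ee_pos: [0.642, -0.0803, 0.2621]
tcp_rot: [0.268, 0.963, -0.0, 0.001]
wrist_force: [0.2, -0.1, -0.6]
finger_gap: 0.121
```

Run:
```python
from h import *
im=snapshot("wrist")[:,:,::-1]
cv2.imwrite("pics/w7.png",cv2.resize(im[150:370,170:390],(720,600),interpolation=cv2.INTER_CUBIC))
```

```text
(no output)
```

View pics/w7.png

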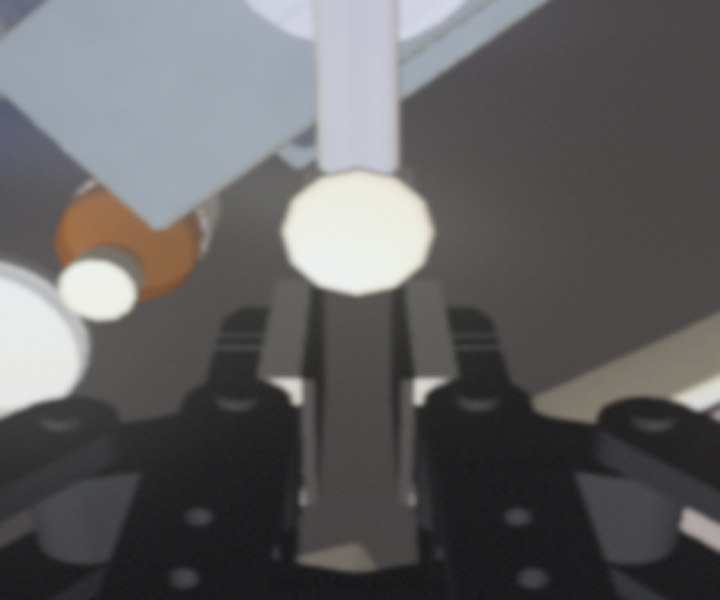

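Run:
```python
from h import *
c=get_calibration("wrist");o=get_obs();piv=np.array([.639,-.078]);u=np.array([.857,-.516])
for th in (60,65,70,75,80,85,90):
    a=np.radians(th); z=.234+.078*np.sin(a)
    p=onz("wrist",279.4,235,z,c)[:2]; print(th,round(z,3),"pred",round(-.078*np.cos(a),4),"meas",round((p-piv)@u,4), round((p-piv)@[u[1],-u[0]],4))
```

```text
60 0.302 pred -0.039 meas -0.0239 -0.0005
65 0.305 pred -0.033 meas -0.0252 -0.0005
70 0.307 pred -0.0267 meas -0.0262 -0.0005
75 0.309 pred -0.0202 meas -0.027 -0.0005
80 0.311 pred -0.0135 meas -0.0275 -0.0005
85 0.312 pred -0.0068 meas -0.0279 -0.0005
90 0.312 pred -0.0 meas -0.028 -0.0005
```

The handle stopped at about 70° because the pads slipped off its end: they sit roughly 38 mm higher than the nominal TCP implies. I'll regrip deeper.

Request:
drive_tool(
  moves=[
    [[0, 0, 0], 0, 40],
    [[0, 0, 0], 0, 40],
    [[0.53, 0, 0], 0, 40],
    [[0, 0, 0.45], 0, 40],
    [[0, 0, 0], 0, 40],
  ],
)

```text
time_s: 7.58
ee_pos: [0.6216, -0.0678, 0.2417]
tcp_rot: [0.267, 0.964, 0.0, -0.002]
wrist_force: [0.0, 1.3, -1.2]
finger_gap: 0.469
```

Request:
drive_tool(
  moves=[
    [[0, 0, 0], 0, 22],
    [[0, 0, 0], 0, 10],
    [[0, 0, 0], 0, 10],
    [[0, 0, 0], 0, 10],
    [[0, 0, 0], 0, 10],
  ],
  grip_force=40,
)

```text
time_s: 8.0
ee_pos: [0.6236, -0.069, 0.2443]
tcp_rot: [0.268, 0.963, 0.0, 0.0]
wrist_force: [-0.2, 1.0, 2.4]
finger_gap: 0.201
```

Run:
```python
from h import *
o=get_obs(); print(o["ee_pos"],o["wrist_force"],o["finger_gap"],o["tcp_rot"])
im=snapshot("wrist")[:,:,::-1]
cv2.imwrite("pics/w8.png",cv2.resize(im[150:370,170:390],(720,600),interpolation=cv2.INTER_CUBIC))
```

```text
[ 0.62361638 -0.06899177  0.2443263 ] [-0.23147033  0.96956017  2.43172882] 0.2011420012531928 [2.67762659e-01 9.63484812e-01 1.65166145e-04 3.83843525e-04]
```

View pics/w8.png

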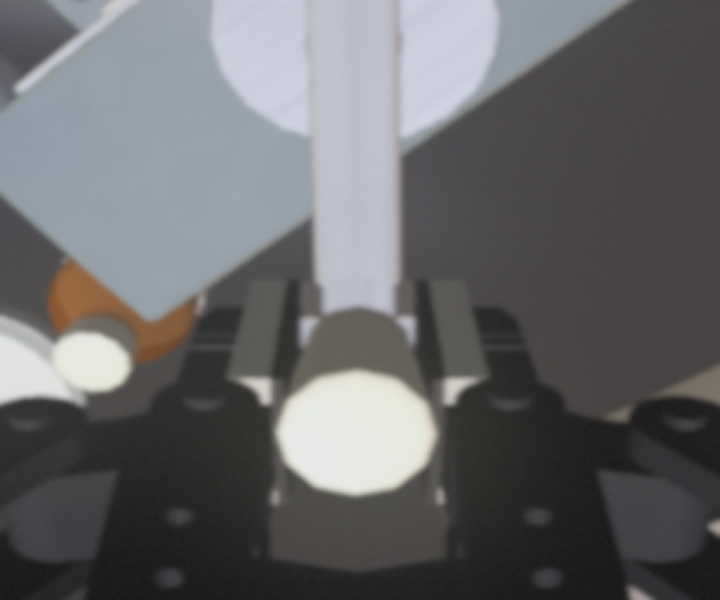

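Request:
drive_tool(
  moves=[
    [[-0.15, 0, -0.04], 0, 10],
    [[-0.15, 0, -0.02], 0, 10],
    [[-0.1, 0, -0.01], 0, 10],
    [[0, 0, 0], 0, 10],
  ],
)

```text
time_s: 8.38
ee_pos: [0.6361, -0.0764, 0.2461]
tcp_rot: [0.268, 0.964, 0.0, -0.002]
wrist_force: [-5.0, 2.9, 2.1]
finger_gap: 0.195
```

Request:
drive_tool(
  moves=[
    [[-0.07, 0, 0], 0, 10],
    [[0, 0, 0], 0, 10],
  ],
)

```text
time_s: 8.55
ee_pos: [0.6382, -0.0776, 0.2461]
tcp_rot: [0.267, 0.964, 0.0, -0.002]
wrist_force: [-4.9, 4.3, 2.2]
finger_gap: 0.2
```

Run:
```python
from h import *
im=snapshot("wrist")[:,:,::-1]
cv2.imwrite("pics/w9.png",cv2.resize(im[150:370,170:390],(720,600),interpolation=cv2.INTER_CUBIC))
```

```text
(no output)
```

View pics/w9.png

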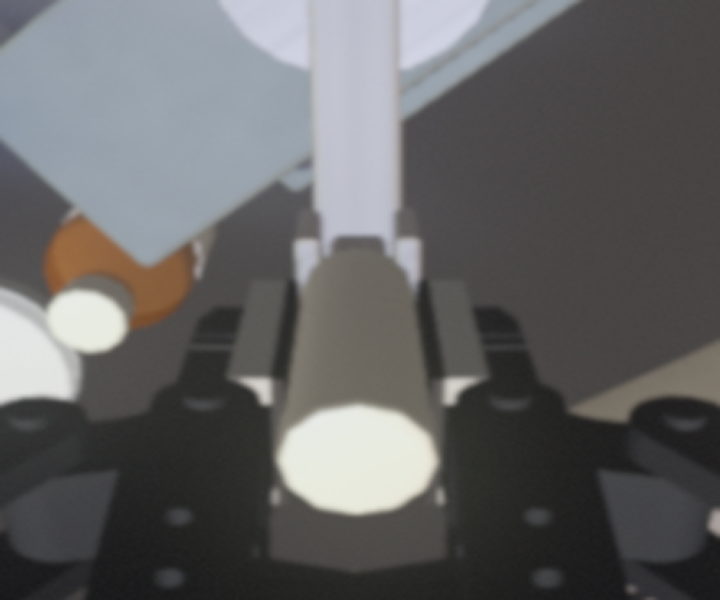

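Run:
```python
from h import *
c=get_calibration("wrist");o=get_obs();piv=np.array([.639,-.078]);u=np.array([.857,-.516])
p=onz("wrist",279.2,318,.312,c)[:2]; print(p,(p-piv)@u); print((o["ee_pos"][:2]-piv)@u,o["wrist_force"])
# base of handle front/fork: fork prong pixel tops
```

```text
[ 0.63374829 -0.07405256] -0.006537593670910374
-0.000828537884931239 [-4.50582095  3.8929686   1.66719184]
```

Request:
drive_tool(
  moves=[
    [[-0.06, 0, 0], 0, 10],
    [[0, 0, 0], 0, 10],
    [[0, 0, 0], 0, 10],
  ],
)

```text
time_s: 8.85
ee_pos: [0.6398, -0.0786, 0.246]
tcp_rot: [0.267, 0.964, 0.001, -0.002]
wrist_force: [-7.2, 4.1, 2.8]
finger_gap: 0.201
```

Request:
drive_tool(
  moves=[
    [[-0.08, 0, 0], 0, 10],
    [[0, 0, 0], 0, 10],
    [[0, 0, 0], 0, 10],
  ],
)

```text
time_s: 9.1
ee_pos: [0.6417, -0.0797, 0.2458]
tcp_rot: [0.267, 0.964, 0.001, -0.003]
wrist_force: [-10.3, 6.6, 3.8]
finger_gap: 0.199
```

Request:
drive_tool(
  moves=[
    [[-0.08, 0, 0], 0, 10],
    [[0, 0, 0], 0, 10],
    [[0, 0, 0], 0, 10],
  ],
)

```text
time_s: 9.35
ee_pos: [0.6427, -0.0802, 0.2455]
tcp_rot: [0.267, 0.964, 0.001, -0.005]
wrist_force: [-17.9, 10.0, 6.7]
finger_gap: 0.203
```

Run:
```python
from h import *
o=get_obs(); piv=np.array([.639,-.078]);u=np.array([.857,-.516]); print((o["ee_pos"][:2]-piv)@u,o["wrist_force"],o["wrist_force"][:2]@u,o["moment"])
im=snapshot("wrist")[:,:,::-1]
cv2.imwrite("pics/w10.png",cv2.resize(im[150:370,170:390],(720,600),interpolation=cv2.INTER_CUBIC))
```

```text
0.0042918553495462355 [-17.94375562  10.0242238    6.7271286 ] -20.550298043013456 [ 2.01229228  3.7933739  -0.04225201]
```

View pics/w10.png

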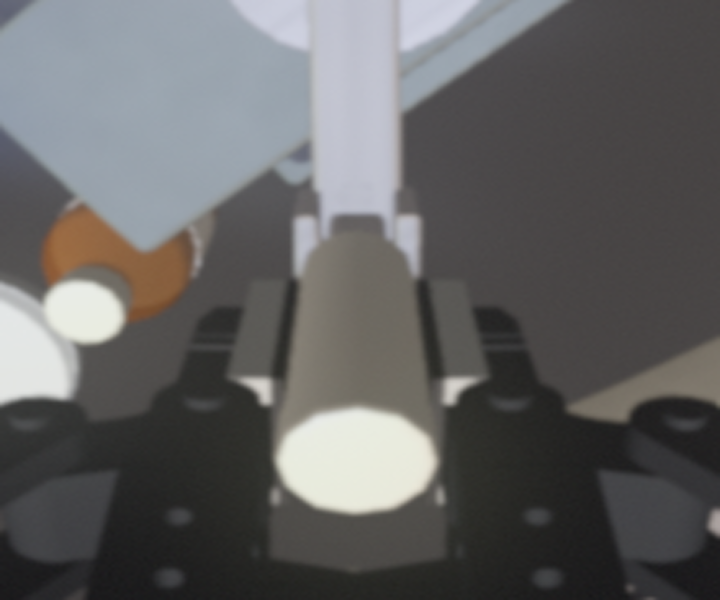

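The handle is at its stop: 20 N with almost no further travel, and the view is upright within about 1°. I'll ease the preload and start winding clockwise.

```bash
cat > f.py <<'E'
from h import *
o=get_obs(); C=np.array([.5902,-.0485]); d=o["ee_pos"][:2]-C; r=np.hypot(*d); p=np.arctan2(d[1],d[0])
u=d/r; t=np.array([u[1],-u[0]]); F=o["wrist_force"]
psi=(-.5427-p)%(2*np.pi)
print("t %.2f psi %.3f (%.1fdeg) r %.4f z %.4f | F_res tang %.2f rad %.2f z %.2f gap %.3f tilt %s"%(o["time_s"],psi,np.degrees(psi),r,o["ee_pos"][2],-F[:2]@t,F[:2]@u,F[2],o["finger_gap"],np.round(o["tcp_rot"],4)))
E
python3 f.py
```

```text
t 9.40 psi 0.001 (0.0deg) r 0.0613 z 0.2455 | F_res tang -0.93 rad -20.44 z 6.68 gap 0.198 tilt [ 0.267   0.9637  0.0011 -0.0052]
```

Request:
drive_tool(
  moves=[
    [[0.07, 0, 0], 0, 10],
    [[0, 0, 0], 0, 10],
    [[0, 0, 0], 0, 10],
  ],
  grip_force=60,
)

```text
time_s: 9.65
ee_pos: [0.6422, -0.0799, 0.2458]
tcp_rot: [0.267, 0.964, 0.001, -0.003]
wrist_force: [-10.1, 6.4, 2.1]
finger_gap: 0.192
```

```bash
python3 f.py
```

```text
t 9.65 psi 0.001 (0.0deg) r 0.0608 z 0.2458 | F_res tang 0.25 rad -11.99 z 2.11 gap 0.192 tilt [ 2.672e-01  9.636e-01  6.000e-04 -2.900e-03]
```

Request:
drive_tool(
  moves=[
    [[0.023, -0.267, 0], 0, 10],
    [[0.069, -0.259, 0], 0, 10],
    [[0, 0, 0], 0, 10],
  ],
)

```text
time_s: 9.9
ee_pos: [0.629, -0.0956, 0.2459]
tcp_rot: [0.267, 0.964, 0.002, -0.002]
wrist_force: [-4.8, 7.2, -2.0]
finger_gap: 0.197
```

```bash
python3 f.py
```

```text
t 9.90 psi 0.339 (19.4deg) r 0.0610 z 0.2459 | F_res tang 0.89 rad -8.58 z -2.00 gap 0.197 tilt [ 0.2671  0.9637  0.0017 -0.0018]
```

```bash
python3 - <<'E'
from h import *
im=snapshot("wrist")[:,:,::-1]
cv2.imwrite("pics/w11.png",cv2.resize(im[150:370,170:390],(720,600),interpolation=cv2.INTER_CUBIC))
E
python3 f.py
```

```text
t 9.95 psi 0.338 (19.4deg) r 0.0610 z 0.2458 | F_res tang -0.16 rad -8.79 z -0.59 gap 0.197 tilt [ 0.2671  0.9637  0.0014 -0.002 ]
```

View pics/w11.png

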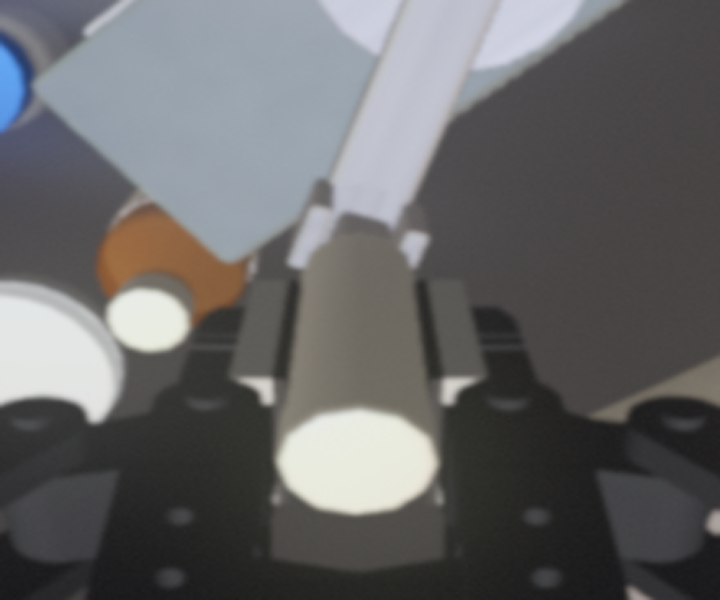

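The crank turns with the handle upright. Continuing.

Request:
drive_tool(
  moves=[
    [[0.113, -0.243, 0], 0, 10],
    [[0.154, -0.22, 0], 0, 10],
    [[0.19, -0.19, 0], 0, 10],
    [[0, 0, 0], 0, 10],
  ],
)

```text
time_s: 10.28
ee_pos: [0.6007, -0.1087, 0.246]
tcp_rot: [0.267, 0.964, 0.002, -0.001]
wrist_force: [0.5, 4.7, -5.8]
finger_gap: 0.192
```

```bash
python3 f.py
```

```text
t 10.28 psi 0.855 (49.0deg) r 0.0611 z 0.2460 | F_res tang 1.30 rad -4.57 z -5.85 gap 0.192 tilt [ 2.671e-01  9.637e-01  1.500e-03 -5.000e-04]
```

Request:
drive_tool(
  moves=[
    [[0.22, -0.154, 0], 0, 10],
    [[0.243, -0.113, 0], 0, 10],
    [[0.259, -0.069, 0], 0, 10],
    [[0, 0, 0], 0, 10],
  ],
)

```text
time_s: 10.62
ee_pos: [0.5694, -0.106, 0.2462]
tcp_rot: [0.267, 0.964, 0.001, 0.0]
wrist_force: [2.8, 2.7, -7.7]
finger_gap: 0.192
```

```bash
python3 f.py
```

```text
t 10.62 psi 1.375 (78.8deg) r 0.0612 z 0.2462 | F_res tang 1.70 rad -3.51 z -7.71 gap 0.192 tilt [2.673e-01 9.636e-01 7.000e-04 2.000e-04]
```

Request:
drive_tool(
  moves=[
    [[0.267, -0.023, 0.03], 0, 10],
    [[0.267, 0.023, 0.02], 0, 10],
  ],
)

```text
time_s: 10.78
ee_pos: [0.5543, -0.098, 0.2459]
tcp_rot: [0.268, 0.963, -0.0, 0.004]
wrist_force: [8.9, -3.3, 5.9]
finger_gap: 0.193
```

```bash
python3 f.py
```

```text
t 10.78 psi 1.656 (94.9deg) r 0.0611 z 0.2459 | F_res tang 9.11 rad -2.56 z 5.92 gap 0.193 tilt [ 2.682e-01  9.634e-01 -3.000e-04  3.700e-03]
```

Request:
drive_tool(
  moves=[
    [[0, 0, 0], 0, 10],
  ],
)

```text
time_s: 10.87
ee_pos: [0.5526, -0.0966, 0.246]
tcp_rot: [0.268, 0.964, 0.0, 0.002]
wrist_force: [2.5, -1.5, 3.5]
finger_gap: 0.192
```

```bash
python3 f.py
```

```text
t 10.87 psi 1.692 (96.9deg) r 0.0611 z 0.2460 | F_res tang 2.89 rad -0.32 z 3.55 gap 0.192 tilt [2.677e-01 9.635e-01 2.000e-04 2.200e-03]
```

Request:
drive_tool(
  moves=[
    [[0, 0, 0], 0, 10],
    [[0, 0, 0], 0, 10],
  ],
)

```text
time_s: 11.03
ee_pos: [0.5526, -0.0967, 0.2458]
tcp_rot: [0.268, 0.963, 0.0, 0.001]
wrist_force: [1.6, 0.1, 8.7]
finger_gap: 0.192
```

```bash
python3 f.py
```

```text
t 11.03 psi 1.691 (96.9deg) r 0.0611 z 0.2458 | F_res tang 1.24 rad -1.05 z 8.67 gap 0.192 tilt [2.677e-01 9.635e-01 4.000e-04 1.400e-03]
```

Moving readings give about 9 N, which matches the stated free-running force. I'll use constant 5° rows and read at the end of each moving call.

Request:
drive_tool(
  moves=[
    [[0.131, 0.004, -0.03], 0, 10],
    [[0.128, 0.04, 0], 0, 10],
    [[0.124, 0.051, 0], 0, 10],
    [[0.119, 0.062, 0], 0, 10],
    [[0.113, 0.072, 0], 0, 10],
  ],
)

```text
time_s: 11.45
ee_pos: [0.5365, -0.078, 0.2461]
tcp_rot: [0.269, 0.963, -0.001, 0.002]
wrist_force: [6.7, -6.6, -3.2]
finger_gap: 0.196
```

```bash
python3 f.py
```

```text
t 11.45 psi 2.096 (120.1deg) r 0.0613 z 0.2461 | F_res tang 8.97 rad -2.68 z -3.21 gap 0.196 tilt [ 0.2686  0.9633 -0.001   0.0019]
```

Request:
drive_tool(
  moves=[
    [[0.106, 0.082, 0], 0, 10],
    [[0.099, 0.091, 0], 0, 10],
    [[0.091, 0.099, 0], 0, 10],
    [[0.082, 0.106, 0], 0, 10],
    [[0.072, 0.113, 0], 0, 10],
  ],
)

```text
time_s: 11.87
ee_pos: [0.5294, -0.0532, 0.246]
tcp_rot: [0.269, 0.963, -0.002, 0.0]
wrist_force: [-2.8, -9.3, 3.3]
finger_gap: 0.194
```

```bash
python3 f.py
```

```text
t 11.87 psi 2.521 (144.4deg) r 0.0610 z 0.2460 | F_res tang 9.03 rad 3.50 z 3.30 gap 0.194 tilt [ 2.693e-01  9.631e-01 -1.900e-03  2.000e-04]
```

Request:
drive_tool(
  moves=[
    [[0.094, 0.104, 0], 0, 10],
    [[0.083, 0.11, 0], 0, 10],
    [[0.05, 0.128, 0], 0, 10],
    [[0.035, 0.131, 0], 0, 10],
    [[0.02, 0.133, 0], 0, 10],
  ],
)

```text
time_s: 12.28
ee_pos: [0.5331, -0.0269, 0.246]
tcp_rot: [0.269, 0.963, -0.002, 0.001]
wrist_force: [2.1, -9.9, 0.6]
finger_gap: 0.194
```

```bash
python3 f.py;  python3 - <<'E'
from h import *
im=snapshot("wrist")[:,:,::-1]
cv2.imwrite("pics/w12.png",cv2.resize(im[150:370,170:390],(720,600),interpolation=cv2.INTER_CUBIC))
E
```

```text
t 12.28 psi 2.961 (169.6deg) r 0.0611 z 0.2460 | F_res tang 8.48 rad -5.46 z 0.57 gap 0.194 tilt [ 0.2693  0.963  -0.002   0.001 ]
```

View pics/w12.png

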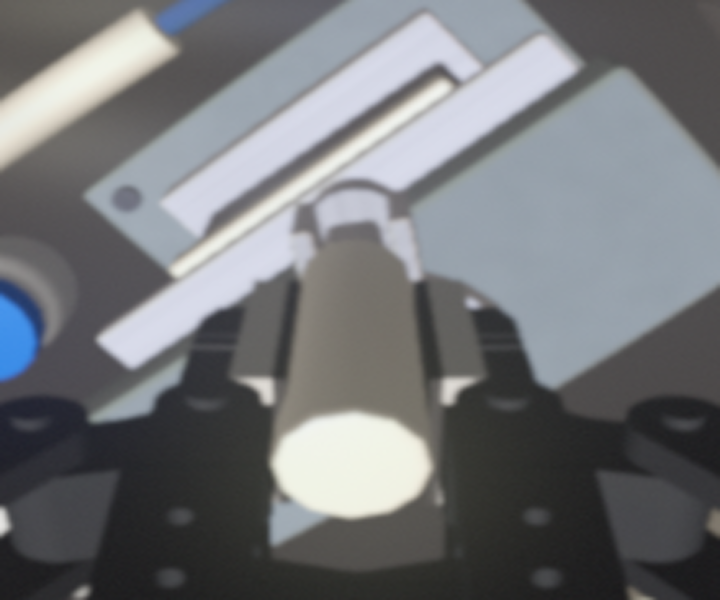

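Request:
drive_tool(
  moves=[
    [[0.006, 0.134, 0], 0, 10],
    [[-0.006, 0.134, 0], 0, 10],
    [[-0.017, 0.133, 0], 0, 10],
    [[-0.029, 0.131, 0], 0, 10],
    [[-0.04, 0.128, 0], 0, 10],
  ],
)

```text
time_s: 12.75
ee_pos: [0.5477, -0.0056, 0.2458]
tcp_rot: [0.269, 0.963, -0.002, -0.001]
wrist_force: [-8.3, -8.2, 8.6]
finger_gap: 0.195
```

```bash
python3 f.py
```

```text
t 12.75 psi 3.389 (194.2deg) r 0.0604 z 0.2458 | F_res tang 11.69 rad 0.03 z 8.61 gap 0.195 tilt [ 0.2692  0.9631 -0.002  -0.0013]
```

Request:
drive_tool(
  moves=[
    [[-0.051, 0.124, 0], 0, 10],
    [[-0.062, 0.119, 0], 0, 10],
    [[-0.072, 0.113, 0], 0, 10],
    [[-0.082, 0.106, 0], 0, 10],
  ],
)

```text
time_s: 13.08
ee_pos: [0.565, 0.0058, 0.2457]
tcp_rot: [0.269, 0.963, -0.002, -0.003]
wrist_force: [-14.5, -3.6, 13.6]
finger_gap: 0.188
```

```bash
python3 f.py
```

```text
t 13.08 psi 3.736 (214.0deg) r 0.0599 z 0.2457 | F_res tang 14.65 rad 2.84 z 13.62 gap 0.188 tilt [ 0.2688  0.9632 -0.0016 -0.0029]
```

Request:
drive_tool(
  moves=[
    [[0.055, -0.04, -0.05], 0, 10],
  ],
)

```text
time_s: 13.17
ee_pos: [0.5645, 0.0061, 0.2466]
tcp_rot: [0.268, 0.963, -0.002, -0.001]
wrist_force: [7.8, -6.4, -26.5]
finger_gap: 0.191
```

```bash
python3 f.py
```

```text
t 13.17 psi 3.730 (213.7deg) r 0.0603 z 0.2466 | F_res tang -4.34 rad -9.12 z -26.49 gap 0.191 tilt [ 0.2684  0.9633 -0.0016 -0.0012]
```

Request:
drive_tool(
  moves=[
    [[0, 0, 0], 0, 10],
    [[0, 0, 0], 0, 10],
  ],
)

```text
time_s: 13.33
ee_pos: [0.5643, 0.0059, 0.2463]
tcp_rot: [0.269, 0.963, -0.002, -0.001]
wrist_force: [2.4, -4.6, -9.8]
finger_gap: 0.197
```

```bash
python3 f.py
```

```text
t 13.33 psi 3.725 (213.4deg) r 0.0602 z 0.2463 | F_res tang -0.23 rad -5.17 z -9.80 gap 0.197 tilt [ 0.2685  0.9633 -0.0016 -0.001 ]
```

The added force is about 5.7 N (14.65 N against 8.9 N free), near the upper end. I'll ease back slightly to centre it at about 5 N.

Request:
drive_tool(
  moves=[
    [[0.028, -0.041, 0.02], 0, 10],
    [[0, 0, 0], 0, 10],
  ],
)

```text
time_s: 13.5
ee_pos: [0.5635, 0.0055, 0.2462]
tcp_rot: [0.268, 0.963, -0.001, 0.0]
wrist_force: [5.1, -3.8, -7.7]
finger_gap: 0.189
```

```bash
python3 f.py
```

```text
t 13.50 psi 3.711 (212.6deg) r 0.0603 z 0.2462 | F_res tang -2.90 rad -5.71 z -7.69 gap 0.189 tilt [ 2.684e-01  9.633e-01 -8.000e-04  2.000e-04]
```

Request:
drive_tool(
  moves=[
    [[0.02, -0.029, 0], 0, 10],
    [[0, 0, 0], 0, 10],
  ],
)

```text
time_s: 13.67
ee_pos: [0.5624, 0.005, 0.2462]
tcp_rot: [0.268, 0.963, -0.001, 0.0]
wrist_force: [5.2, -2.9, -8.4]
finger_gap: 0.193
```

```bash
python3 f.py
```

```text
t 13.67 psi 3.691 (211.5deg) r 0.0603 z 0.2462 | F_res tang -3.27 rad -4.94 z -8.43 gap 0.193 tilt [ 2.683e-01  9.633e-01 -8.000e-04  4.000e-04]
```

Request:
drive_tool(
  moves=[
    [[0.02, -0.029, 0], 0, 10],
    [[0, 0, 0], 0, 10],
  ],
)

```text
time_s: 13.83
ee_pos: [0.5613, 0.0044, 0.2462]
tcp_rot: [0.268, 0.963, -0.001, 0.0]
wrist_force: [6.7, -3.9, -8.5]
finger_gap: 0.191
```

```bash
python3 f.py
```

```text
t 13.83 psi 3.669 (210.2deg) r 0.0603 z 0.2462 | F_res tang -4.01 rad -6.66 z -8.48 gap 0.191 tilt [ 2.683e-01  9.633e-01 -8.000e-04  5.000e-04]
```

Request:
drive_tool(
  moves=[
    [[0.048, 0.063, 0.04], 0, 10],
    [[0, 0, 0], 0, 10],
    [[0, 0, 0], 0, 10],
  ],
)

```text
time_s: 14.08
ee_pos: [0.5614, 0.0047, 0.246]
tcp_rot: [0.269, 0.963, -0.002, 0.002]
wrist_force: [2.4, -10.1, 1.4]
finger_gap: 0.194
```

```bash
python3 f.py;  python3 - <<'E'
from h import *
im=snapshot("wrist")[:,:,::-1]
cv2.imwrite("pics/w13.png",cv2.resize(im[150:370,170:390],(720,600),interpolation=cv2.INTER_CUBIC))
E
```

```text
t 14.08 psi 3.674 (210.5deg) r 0.0605 z 0.2460 | F_res tang 2.74 rad -10.01 z 1.43 gap 0.194 tilt [ 0.2694  0.963  -0.0018  0.0016]
```

View pics/w13.png

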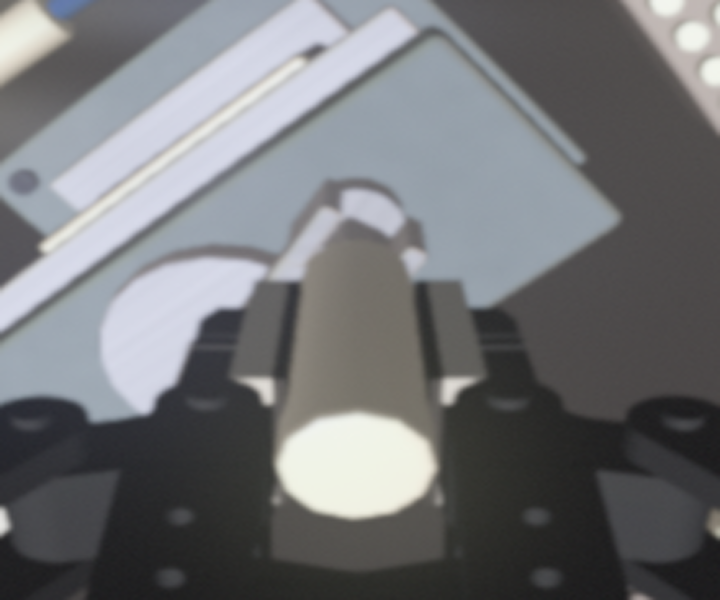

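Request:
drive_tool(
  moves=[
    [[-0.043, -0.025, 0], 0, 10],
    [[0, 0, 0], 0, 20],
    [[0, 0, 0], 0, 45],
    [[0, 0, 0], 0, 50],
    [[0, 0, 0], 0, 50],
  ],
)

```text
time_s: 14.55
ee_pos: [0.5612, 0.0077, 0.2451]
tcp_rot: [0.267, 0.964, 0.0, -0.0]
wrist_force: [-0.2, -0.2, -0.6]
finger_gap: 0.583
```

```bash
python3 f.py;  python3 - <<'E'
from h import *
im=snapshot("wrist")[:,:,::-1]
cv2.imwrite("pics/w14.png",cv2.resize(im[150:370,170:390],(720,600),interpolation=cv2.INTER_CUBIC))
E
```

```text
t 14.55 psi 3.693 (211.6deg) r 0.0632 z 0.2451 | F_res tang 0.28 rad -0.12 z -0.63 gap 0.583 tilt [ 2.674e-01  9.636e-01  1.000e-04 -3.000e-04]
```

View pics/w14.png

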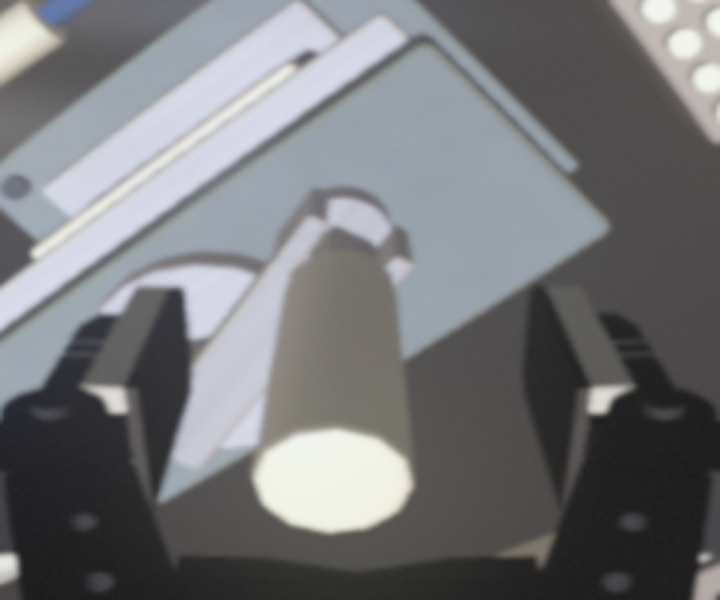

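Released cleanly, with the handle free in the middle of the jaws. Now straight up.

Request:
drive_tool(
  moves=[
    [[0, 0, -0.4], 0, 50],
    [[0, 0, -0.8], 0, 50],
    [[0, 0, -0.8], 0, 50],
    [[0, 0, -0.8], 0, 50],
    [[0, 0, -0.5], 0, 50],
  ],
)

```text
time_s: 15.02
ee_pos: [0.5619, 0.0073, 0.3807]
tcp_rot: [0.268, 0.964, 0.001, 0.001]
wrist_force: [0.7, -0.2, -0.5]
finger_gap: 0.585
```

Request:
drive_tool(
  moves=[
    [[0.8, 0, 0], 0, 50],
    [[0.8, 0, 0], 0, 50],
    [[0.8, 0, 0], 0, 50],
    [[0.4, 0, 0], 0, 50],
    [[0, 0, 0], 0, 50],
  ],
)

```text
time_s: 15.43
ee_pos: [0.4628, 0.0675, 0.3777]
tcp_rot: [0.266, 0.964, 0.001, -0.0]
wrist_force: [1.0, -1.1, 0.5]
finger_gap: 0.587
```

Run:
```python
from h import *
o=get_obs(); print(o["ee_pos"],o["wrist_force"],o["time_s"])
for n in ("wrist","top","scene"): cv2.imwrite(f"pics/{n}15.png",snapshot(n)[:,:,::-1])
```

```text
[0.46283392 0.06745367 0.37772991] [ 0.97092147 -1.08893517  0.53643724] 15.4333
```

View pics/wrist15.png

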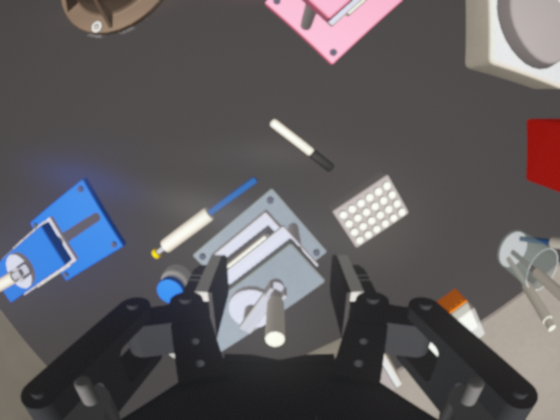

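View pics/scene15.png

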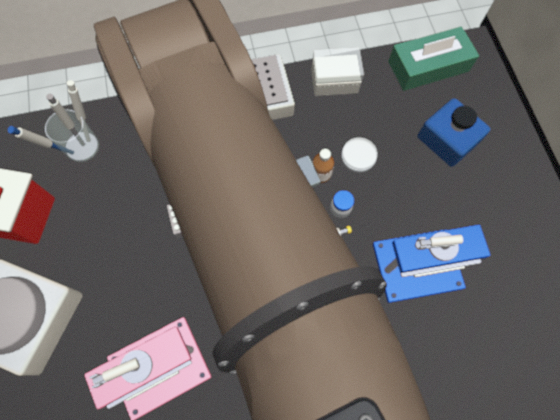

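Run:
```python
from h import *
im=cv2.imread("pics/wrist15.png"); c=get_calibration("wrist")
x0,y0,x1,y1=255,315,300,352
a=im[y0:y1,x0:x1].astype(int); m=((a[...,2]>205)).astype(np.uint8)
k,l,s,ce=cv2.connectedComponentsWithStats(m); i=1+np.argmax(s[1:,4]); u=ce[i]+[x0,y0]; print(s[i],u)
print("top", onz("wrist",*u,.312,c))
cv2.imwrite("pics/w16.png",cv2.resize(im[250:360,215:345],(780,600),interpolation=cv2.INTER_CUBIC))
```

```text
[ 10  17  19  15 216] [274.43981481 338.62037037]
top [0.55990998 0.00445546 0.312     ]
```

View pics/w16.png

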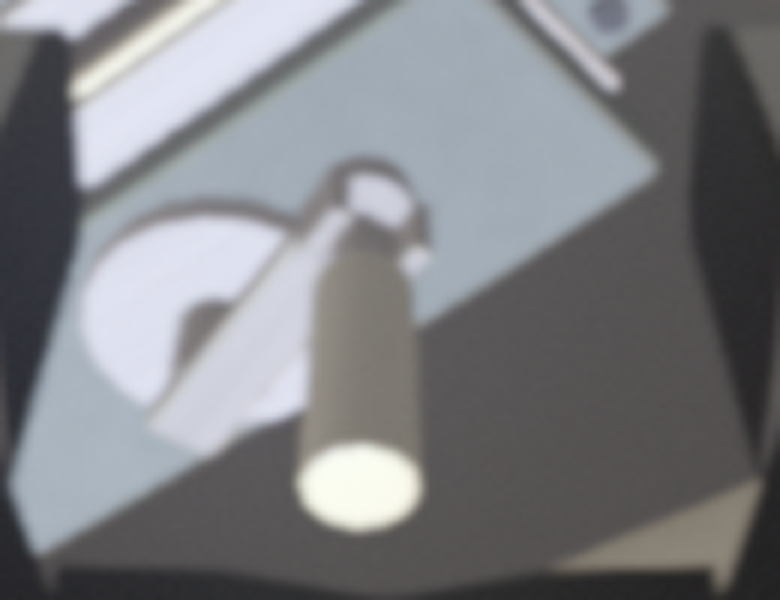

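Run:
```python
from workcell import *
print(close_job())
```

```text
the job is handed in; nothing more can be done
None
```

The press is clamped, the handle is standing, and I handed the job in at 15.6 s. No verdict was reported.

**Folding up:** I pinched the handle of the grey press and swung it up to its stop. The pads sit about 38 mm higher than the nominal tool data implied. Because of that, my first grasp closed above the handle, and the pads later slipped off its end at about 70°. I regripped deeper and pushed the handle to its stop with about 20 N.

**Winding:** The crank ran free at about 9.0 N, read while moving. Resistance began to rise at about 177° clockwise. It reached 11.7 N and then 14.65 N at 214°, a slope of about 0.85 N per 0.1 rad against the 0.9 stated. That was about 5.7 N added, so I eased back about 3.5° to the final angle of about 210°. By the slope, that leaves about 5.2 N added.

**Last checks:**
- **Handle:** It held against its stop under 10 N just before release. In the last picture its top is within 1–2 mm of the point above the pivot, so it is upright.
- **Clearance:** The tool was about 10 cm to the side of the handle and above everything, with no load on the wrist. I handled only the crank handle.
- **Disagreement:** Readings at rest came out at 1–3 N, not the stated 5–7 N, because the arm relaxed between steps. I relied only on the moving readings.
- **Not checked:** After easing back I did not wind forward again to confirm the 5.2 N. The tubes were not clearly visible under the pad, so "not crushed" rests on the force staying well below the 9.5 N limit.

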